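Replace the failed capacitors of a capacitor bank

ROBOT

A 6-joint arm with a two-finger parallel gripper is mounted at the origin on a cart in front of the work surface, level with it; the furniture and walls round the work are solid. World frame = base frame: x ahead of the robot, y to its left, z up, the work surface at z = 0. Lengths are in m, angles in rad, forces in N, time in s.
With the tool pointing down it reaches from about 0.4 to 0.825 m from the base axis. Payload 7 kg.
Tool frame: the origin (TCP) lies midway between the tips of the shut fingers; the grasp point (between the pads) lies 19 mm behind it (grip_point_offset is the distance from the TCP to the grasp point, in m); z points along the fingers, y is the line along which they close (so a half turn about z gives the same grasp; the last joint's range is limited). The gripper opens to 88 mm and grips with 3 to 60 N. Pads are 19 mm wide; open, the fingers measure 130 mm over their backs; the gripper's body (78 mm by 193 mm) begins 47 mm behind the grasp point.
Start: joints at [1.539, 0.359, 0.012, 0, -1.224, -0.288], TCP at [0.212, 0.641, 0.227] pointing down, gripper open.
Joint ranges: [-3.07, 3.07], [-1.43, 2.12], [-1.02, 1.25], [-3.03, 1.67], [-3.05, -0], [-3.03, 3.03]. Speed limits (rad/s): [2.39, 2.39, 3.01, 3.14, 3.14, 3.14].

INTERFACE

Orientations are given as [roll, pitch, yaw] about the fixed x, y, z axes, in that order (R = Rz(yaw) Ry(pitch) Rx(roll)).
In Python, from station import get_state, grab_frame, camera_params, job_done, grip_point_offset gives the robot as it stands.
- The arm moves only by the shell command python3 -m creep 'ROWS' [FORCE]. ROWS is JSON, a list that holds one entry, the list of rows, each a list of 7 numbers: the finger opening in cm, from 0 to 8.76, then the shift along the tool's x, y, z in cm, then the turn, a rotation vector about the tool's x, y, z in rad. In form: [[[fingers, tx, ty, tz, wx, wy, wz], ...]]. A call has 1 to 20 rows; each row is the pose to reach, as a shift and turn from the pose commanded when the call began, along the tool's axes at that moment; what a row does not reach only later rows make up. A row lasts 1/8 s, in which the tool goes at most 62.5 mm and 10.7 degrees, less where a joint would pass 70% of its speed; a pose out of reach is approached as far as the arm can. A call with a gripper value outside its range is refused whole. The fingers move at their own pace and stop on an object; FORCE is the grip in N (left out, the last holds). Time passes only in rows, so rows that repeat a pose let the fingers close. It gives the time, the measured TCP pose, the force, the opening and the grip force at its end, in the units of the state.
- get_state(): the state, without advancing time (a new reading comes with each control period).
- grab_frame(name): name is "scene" or "top"; returns the picture (420x560x3 uint8, blue, green, red); there is no depth.
- camera_params(name): a dict with "vertical_fov" (degrees; the focal length in pixels is half the picture's height over the tangent of half this angle, whatever the lens; pixels are square), "cx", "cy" (the principal point, pixels), "view" (4x4, takes a point from world to camera coordinates). Camera axes: x right, y down, z forward; pixel columns grow to the right and rows downward; lengths in m; the calibration is good to about 2 mm. A picture is of the moment at which its call begins. camera_params takes no time and is no camera call.
- job_done(): hands the job in; it is judged then, once.
The state is a dict: "t": time; "q": joint angles; "qd": joint speeds; "joint_efforts": joint torques, N m; "eef_pos": TCP position; "ee_rot": TCP orientation; "force": force on the tool from outside, world axes, zero at the start; "moment": the same for the moment, N m; "width": finger opening in m; "gripper_force": force on a finger pad.
Only numpy, scipy, OpenCV 4.12 (cv2) and the standard library are available. Lean on these libraries where they do the work, as an engineer would, in place of code of your own. Each camera call takes 0.05 s, during which the arm holds its last target. There are 200 camera calls.

TASK

Two of the four can capacitors in the ring clamps of the capacitor bank have failed, one large and one small: their tops are bulged and torn open. Take these two out and stand them upright in the grey tray, then fit the two new cans that stand loose on the bench into the clamps this leaves empty, each in the clamp of its own size, upright and fully down on the plate. Leave the two good capacitors of the bank in place.

Things in the scene. Friction and masses are not known exactly. Their poses are not given: they have to be found in the camera images.
- failed_large: Failed large capacitor: round black can, diameter 38 mm, height 66 mm, about 100 g, standing in a clamp of the bank at the start. Its top is domed up 6 mm in the middle (beyond the stated height) and torn open in a ragged dark-brown cross. Origin: centre of its underside, z up along the can, so it stands upright when z points up; its yaw does not matter.
- failed_small: Failed small capacitor: round black can, diameter 26 mm, height 54 mm, about 50 g, standing in a clamp of the bank at the start. Its top is domed up 6 mm in the middle (beyond the stated height) and torn open in a ragged dark-brown cross. Origin: centre of its underside, z up along the can, so it stands upright when z points up; its yaw does not matter.
- good_large: Good large capacitor of the bank: round black can with a flat bright aluminium top, diameter 38 mm, height 66 mm, about 100 g, standing in a clamp; it stays. Origin: centre of its underside, z up along the can, so it stands upright when z points up; its yaw does not matter.
- good_small: Good small capacitor of the bank: round black can with a flat bright aluminium top, diameter 26 mm, height 54 mm, about 50 g, standing in a clamp; it stays. Origin: centre of its underside, z up along the can, so it stands upright when z points up; its yaw does not matter.
- new_large: New large capacitor: round black can with a flat bright aluminium top, diameter 38 mm, height 66 mm, about 100 g, standing loose on the bench between the robot and the bank. Origin: centre of its underside, z up along the can, so it stands upright when z points up; its yaw does not matter.
- new_small: New small capacitor: round black can with a flat bright aluminium top, diameter 26 mm, height 54 mm, about 50 g, standing loose on the bench between the robot and the bank. Origin: centre of its underside, z up along the can, so it stands upright when z points up; its yaw does not matter.
- clamp_failed_large: The bank's ring clamp in which the failed large can stands at the start; fixed. Aluminium ring 13.5 mm high, bore 42 mm for the 38 mm can, its lip widening to 50 mm over the top 4.5 mm; open below, the can stands on the plate. Origin: centre of the ring on the plate's top, 3 mm above the bench; z up, y along the row of clamps, x across it (room for fingers on both sides).
- clamp_failed_small: The bank's ring clamp in which the failed small can stands at the start; fixed. Aluminium ring 13.5 mm high, bore 30 mm for the 26 mm can, its lip widening to 38 mm over the top 4.5 mm; open below, the can stands on the plate. Origin: centre of the ring on the plate's top, 3 mm above the bench; z up, y along the row of clamps, x across it (room for fingers on both sides).
- bank: The capacitor bank: a fixed steel plate, 100 mm (x) by 292 mm (y, from -130 to +162), 3 mm thick with folded edges 10 mm high, and a black terminal strip 19 mm high at its +y end. Four ring clamps, two large and two small in any order, stand on it in a row at y = -96, -32, 32 and 96 mm, each holding a can. Origin: centre of the row, on the bench.
- tray: Shallow open grey plastic tray, loose on the bench between the robot and the bank, empty at the start; 106 mm along x, 146 mm along y, 22 mm high, walls 3 mm, floor 3 mm thick, 0.6 kg. Origin: centre of its underside, z up. Both failed cans fit side by side along y.

How it is judged:
By the outcome, as a careful person would: the job done as asked, in the order asked, and still so for the second after the job is handed in, with the robot touching nothing.
It also fails if it takes over 88 s, if anything falls off the work surface, if the arm or the gripper's body presses on something with over 40 N, if the wrist force passes 120 N, or if a joint passes its speed limit or range.

## Working session

There is one attempt and no reset: what is moved stays moved. The work goes in short steps, Python scripts to look and compute and a shell command to move; the robot and the scene stay as the last step left them, time stands still between calls to the robot, and variables do not carry over. Pictures are saved under pics/ and viewed, at most 14 in all, crops included, and the job is handed in when it is done.

```bash
ls; mkdir -p pics; python3 - <<'E'
from station import *
import cv2
for n in("scene","top"):
    f=grab_frame(n); cv2.imwrite(f"pics/{n}0.png",f)
    p=camera_params(n); print(n,p)
s=get_state(); print({k:s[k] for k in("t","eef_pos","ee_rot","force","width","gripper_force")}); print(grip_point_offset)
E
```

```text
pics
scene {'vertical_fov': 44.643420368267655, 'cx': 285.8245820461438, 'cy': 208.2218408461808, 'view': array([[-0.7741988 , -0.6328304 , -0.01191223,  0.39187409],
       [-0.28491506,  0.36524476, -0.88623906,  0.19581862],
       [ 0.5651899 , -0.68273124, -0.46307497,  0.6155163 ],
       [ 0.        ,  0.        ,  0.        ,  1.        ]])}
top {'vertical_fov': 45.327562735339825, 'cx': 283.2932357188748, 'cy': 214.38779558508074, 'view': array([[-0.02421123, -0.99966922, -0.00867529, -0.04696888],
       [-0.99276387,  0.02506313, -0.1174382 ,  0.54204848],
       [ 0.11761679,  0.00576919, -0.9930423 ,  0.82551018],
       [ 0.        ,  0.        ,  0.        ,  1.        ]])}
{'t': 0.1, 'eef_pos': array([0.21208844, 0.64034678, 0.22570878]), 'ee_rot': array([ 3.14007595e+00, -1.48242418e-04, -3.19920906e-01]), 'force': array([0.49540746, 1.20406107, 0.03895605]), 'width': 0.08733306442500649, 'gripper_force': 0.0}
0.0188
```

View pics/top0.png

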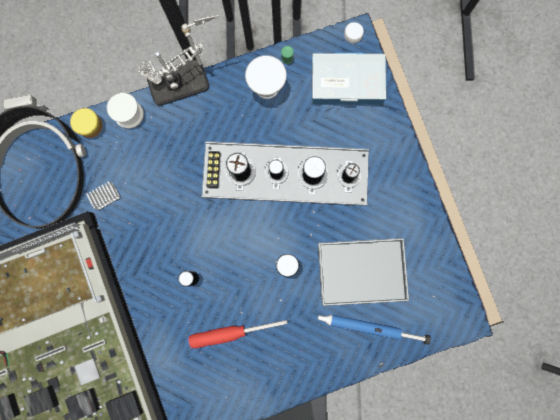

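View pics/scene0.png

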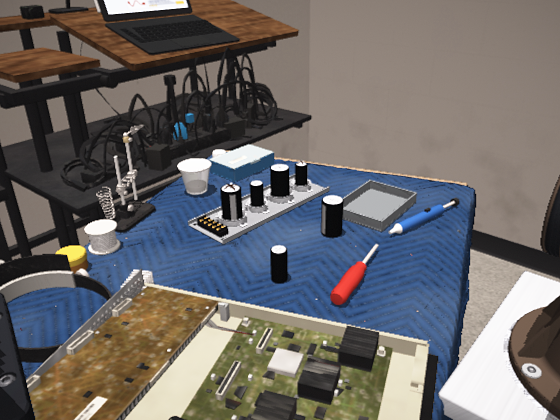

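Top view: terminal strip at (213,170), failed large (238,163), good small (276,168), good large (314,168), failed small (350,172); new large (288,266), new small (188,279), tray centre (364,271). Scene view confirms this. I'll enlarge crops next.

```bash
python3 - <<'E'
import cv2
f=cv2.imread("pics/top0.png")
cv2.imwrite("pics/c1.png",cv2.resize(f[130:215,190:385],None,fx=4,fy=4,interpolation=cv2.INTER_CUBIC))
cv2.imwrite("pics/c2.png",cv2.resize(f[230:310,165:425],None,fx=3,fy=3,interpolation=cv2.INTER_CUBIC))
E
```

```text
(no output)
```

View pics/c1.png

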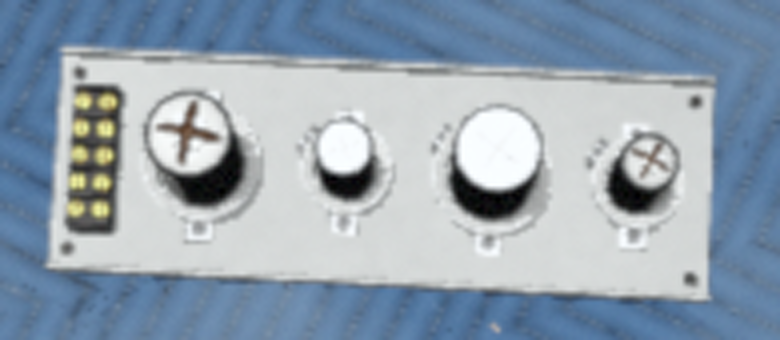

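View pics/c2.png

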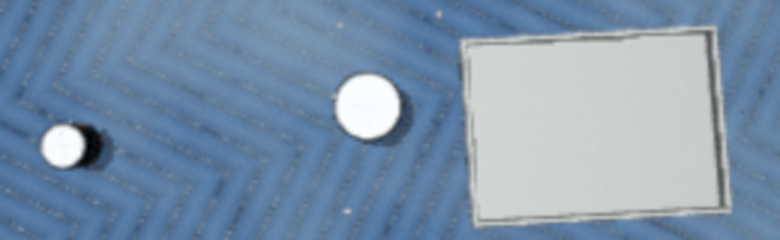

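c1 (4x crop, offset 190,130): failed-large rim centre (188,133), good small (344,147), good large (498,149), failed small (651,160), plate corners (61,48),(714,78),(709,299),(47,267). c2 (3x, offset 165,230): new small (64,146), new large (368,106), tray corners (461,38),(715,28),(731,211),(475,226).

```bash
cat > h.py <<'E'
import numpy as np, cv2
from station import *
def ray(n,u,v):
    p=camera_params(n); f=210/np.tan(np.radians(p["vertical_fov"])/2); V=np.array(p["view"]); R=V[:3,:3]
    return -R.T@V[:3,3], R.T@np.array([(u-p["cx"])/f,(v-p["cy"])/f,1])
def px(n,u,v,z):
    c,d=ray(n,u,v); return (c+d*(z-c[2])/d[2])[:2]
def proj(n,X):
    p=camera_params(n); f=210/np.tan(np.radians(p["vertical_fov"])/2); V=np.array(p["view"]); x=V[:3,:3]@X+V[:3,3]
    return np.array([p["cx"],p["cy"]])+f*x[:2]/x[2]
E
python3 - <<'E'
from h import *
a=lambda u,v,z:px("top",(u+.5)/4-.5+190,(v+.5)/4-.5+130,z)
b=lambda u,v,z:px("top",(u+.5)/3-.5+165,(v+.5)/3-.5+230,z)
np.set_printoptions(precision=4,suppress=True)
C=np.array([a(188,133,.069),a(344,147,.057),a(498,149,.069),a(651,160,.057)])
print("cans",C, np.linalg.norm(np.diff(C,axis=0),axis=1))
P=np.array([a(61,48,.01),a(714,78,.01),a(709,299,.01),a(47,267,.01)])
print("plate",P,np.linalg.norm(P-np.roll(P,-1,0),axis=1))
T=np.array([b(461,38,.022),b(715,28,.022),b(731,211,.022),b(475,226,.022)])
print("tray",T,np.linalg.norm(T-np.roll(T,-1,0),axis=1),T.mean(0))
ns,nl=b(64,146,.054),b(368,106,.066);print("new s,l",ns,nl)
d=C[0]-C[3];print("bank yaw",np.arctan2(-d[0],d[1]))
# diameters
print("diam",a(144,133,.069)-a(232,133,.069), b(335,106,.066)-b(401,106,.066), b(40,146,.054)-b(88,146,.054))
for X in [(*C[0],.069),(*C[1],.057),(*C[2],.069),(*C[3],.057),(*ns,.054),(*nl,.066)]: print(proj("scene",np.array(X)))
f=cv2.imread("pics/scene0.png")
o=cv2.resize(f[150:290,180:380],None,fx=4,fy=4,interpolation=cv2.INTER_CUBIC)
cv2.imwrite("pics/c3.png",o)
E
```

```text
cans [[ 0.6239  0.0144]
 [ 0.6189 -0.0496]
 [ 0.6138 -0.1133]
 [ 0.6101 -0.1776]] [0.0642 0.0638 0.0645]
plate [[ 0.6773  0.0762]
 [ 0.656  -0.2134]
 [ 0.5572 -0.2069]
 [ 0.5788  0.083 ]] [0.2904 0.0989 0.2906 0.0987]
tray [[ 0.4922 -0.1191]
 [ 0.4943 -0.264 ]
 [ 0.3912 -0.2676]
 [ 0.3863 -0.1235]] [0.1449 0.1032 0.1441 0.106 ] [ 0.441  -0.1936]
new s,l [0.4367 0.1014] [ 0.4541 -0.0651]
bank yaw -0.07191146771073652
diam [0.001  0.0363] [0.0009 0.0356] [0.0006 0.0262]
[230.021  187.3353]
[256.0867 182.3721]
[279.4833 166.8152]
[300.9979 162.9545]
[278.5    248.5687]
[332.4025 199.0805]
```

View pics/c3.png

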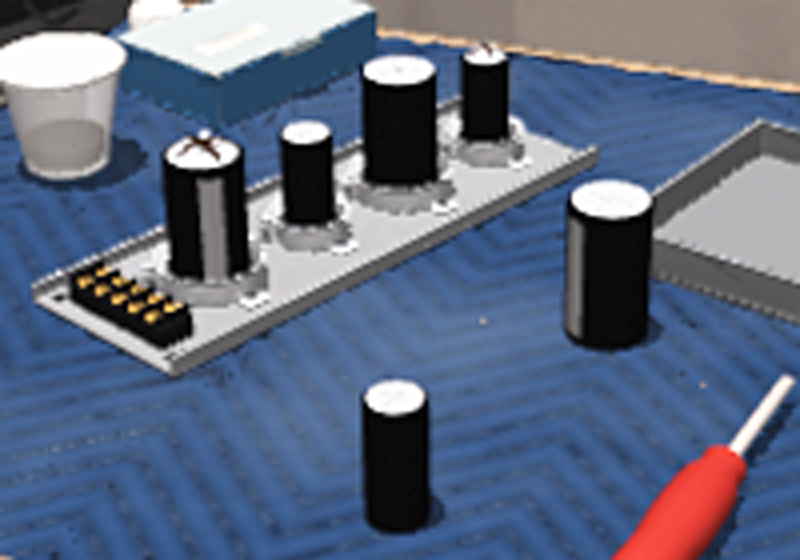

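Scene crop c3: new-small top at (395,397) and new-large top at (610,200). These agree with the top-camera prediction to within 1 px, and the 64 mm pitch and tray sizes also check out. Moving over the failed large can, with fingers closing across the row (yaw −1.643).

```bash
cat >> h.py <<'E'
from scipy.spatial.transform import Rotation as Ro
def go(x,y,z,yaw=-1.643):
    s=get_state(); R=Ro.from_euler("xyz",s["ee_rot"])
    d=R.inv().apply(np.array([x,y,z])-s["eef_pos"])*100
    w=(R.inv()*Ro.from_euler("xyz",[np.pi,0,yaw])).as_rotvec()
    print("shift",np.round(d,2),"turn",np.round(w,3),"t",round(s["t"],2),"F",np.round(s["force"],1),"w",round(s["width"]*1000,1),"gf",s["gripper_force"])
E
python3 -c "
from h import *
go(.624,.0145,.29)"
python3 -m creep '[[[8.7,58.8,46.5,-6,0,0,1.32],[8.7,58.8,46.5,-6,0,0,1.32],[8.7,58.8,46.5,-6,0,0,1.32],[8.7,58.8,46.5,-6,0,0,1.32],[8.7,58.8,46.5,-6,0,0,1.32],[8.7,58.8,46.5,-6,0,0,1.32],[8.7,58.8,46.5,-6,0,0,1.32],[8.7,58.8,46.5,-6,0,0,1.32],[8.7,58.8,46.5,-6,0,0,1.32],[8.7,58.8,46.5,-6,0,0,1.32],[8.7,58.8,46.5,-6,0,0,1.32],[8.7,58.8,46.5,-6,0,0,1.32],[8.7,58.8,46.5,-6,0,0,1.32],[8.7,58.8,46.5,-6,0,0,1.32],[8.7,58.8,46.5,-6,0,0,1.32],[8.7,58.8,46.5,-6,0,0,1.32]]]' 15
python3 -c "
from h import *
go(.624,.0145,.030)"
```

```text
shift [58.78 46.46 -6.35] turn [ 1.000e-03 -1.000e-03  1.323e+00] t 0.1 F [0.5 1.2 0. ] w 87.3 gf 0.0
t: 2.1
eef_pos: [0.6238, 0.0157, 0.2869]
ee_rot: [-3.141, 0.0, -1.638]
force: [0.5, -0.1, 1.2]
width: 0.0872
gripper_force: 0.0
shift [ 1.200e-01 -2.000e-02  2.569e+01] turn [-0.     0.     0.005] t 2.1 F [ 0.5 -0.1  1.2] w 87.2 gf 0.0
```

```bash
python3 -c "
from h import *
for v,z in((100,0),(97,.07),(97,.1),(58,.07)): print(v,z,px('top',266,v,z))
# cup in scene: base-front (185-?) 
for z in (.05,.07,.09,.11):
  X=px('top',266,77,z); print(z,X,proj('scene',np.array([*X,z])))
"
```

```text
100 0 [ 0.75456507 -0.03381791]
97 0.07 [ 0.73481791 -0.0364186 ]
97 0.1 [ 0.72393537 -0.03748436]
58 0.07 [ 0.80308376 -0.03779603]
0.05 [ 0.7777766 -0.0364285] [194.92264563 167.85853788]
0.07 [ 0.76966436 -0.03712171] [196.93445159 159.66171606]
0.09 [ 0.76155211 -0.03781492] [198.99849482 151.25206082]
0.11 [ 0.75343987 -0.03850814] [201.11683662 142.62117367]
```

```bash
python3 -m creep '[[[8.7,0.1,0,6,0,0,0.005],[8.7,0.1,0,12,0,0,0.005],[8.7,0.1,0,15,0,0,0.005],[8.7,0.1,0,18,0,0,0.005],[8.7,0.1,0,18,0,0,0.005],[8.7,0.1,0,18,0,0,0.005]]]'
python3 - <<'E'
from h import *
go(.624,.0145,.030)
cv2.imwrite("pics/d1.png",np.hstack([grab_frame("top")[60:230,130:400],grab_frame("scene")[90:260,120:390]]))
E
```

```text
t: 2.85
eef_pos: [0.6249, 0.0141, 0.108]
ee_rot: [-3.14, 0.0, -1.644]
force: [-0.2, 0.9, 0.5]
width: 0.0868
gripper_force: 0.0
shift [-0.03  0.11  7.8 ] turn [-0.002  0.    -0.001] t 2.85 F [-0.2  0.9  0.5] w 86.8 gf 0.0
```

View pics/d1.png

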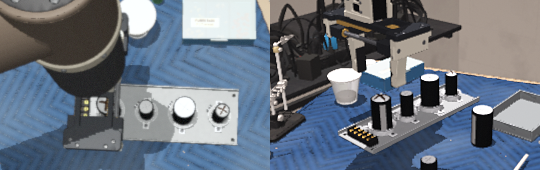

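Fingers straddle the failed large can, and the cup is about 65 mm tall (rim at scene row ~162), below the gripper body height. Descend, grip and lift.

```bash
python3 -m creep '[[[8.7,0,0.1,3,0,0,0],[8.7,0,0.1,5.5,0,0,0],[8.7,0,0.1,7,0,0,0],[8.7,0,0.1,7.8,0,0,0],[8.7,0,0.1,7.8,0,0,0],[3,0,0.1,7.8,0,0,0],[3,0,0.1,7.8,0,0,0],[3,0,0.1,7.8,0,0,0],[3,0,0.1,7.8,0,0,0],[3,0,0.1,7.8,0,0,0],[3,0,0.1,7.8,0,0,0],[3,0,0.1,7.8,0,0,0],[3,0,0.1,7.8,0,0,0]]]' 15
```

```text
t: 4.58
eef_pos: [0.6232, 0.0136, 0.0286]
ee_rot: [-3.141, 0.0, -1.645]
force: [0.6, 0.3, 0.5]
width: 0.0377
gripper_force: 15.0
```

```bash
python3 -m creep '[[[3,0,0,-1,0,0,0],[3,0,0,-3,0,0,0],[3,0,0,-6,0,0,0],[3,0,0,-10,0,0,0],[3,0,0,-11,0,0,0],[3,0,0,-11,0,0,0]]]'
python3 -c "
from h import *
go(.441,-.158,.140)"
```

```text
t: 5.32
eef_pos: [0.6233, 0.0137, 0.1394]
ee_rot: [-3.14, 0.001, -1.645]
force: [-0.4, -0.4, -1.2]
width: 0.037
gripper_force: 15.0
shift [18.47 16.9  -0.1 ] turn [-0.001  0.001 -0.002] t 5.33 F [-0.4 -0.4 -1.2] w 37.0 gf 14.998280256986618
```

```bash
python3 -m creep '[[[3,4,4,0,0,0,0],[3,8,7.5,0,0,0,0],[3,12,11,0,0,0,0],[3,16,14.5,0,0,0,0],[3,18.5,16.9,0,0,0,0],[3,18.5,16.9,0,0,0,0],[3,18.5,16.9,0,0,0,0],[3,18.5,16.9,4,0,0,0],[3,18.5,16.9,7.5,0,0,0],[3,18.5,16.9,9.5,0,0,0],[3,18.5,16.9,10.2,0,0,0],[3,18.5,16.9,10.6,0,0,0],[3,18.5,16.9,10.6,0,0,0]]]'
python3 - <<'E'
from h import *
go(.441,-.158,.0286)
cv2.imwrite("pics/d2.png",np.hstack([grab_frame("top")[200:340,180:450],grab_frame("scene")[120:260,270:540]]))
E
```

```text
t: 6.95
eef_pos: [0.4415, -0.1583, 0.0329]
ee_rot: [-3.141, -0.0, -1.644]
force: [0.4, -0.7, -1.4]
width: 0.0376
gripper_force: 15.0
shift [-0.02  0.05  0.43] turn [-0.001 -0.    -0.001] t 6.95 F [ 0.4 -0.7 -1.4] w 37.6 gf 14.998399168252945
```

View pics/d2.png

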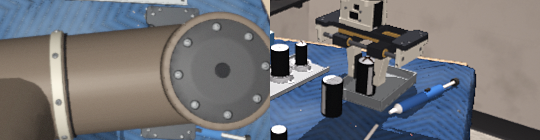

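The failed large can is over the tray floor and upright. Lower it onto the floor, release and rise.

```bash
python3 -m creep '[[[3,0,0,0.3,0,0,0],[3,0,0,0.4,0,0,0],[3,0,0,0.45,0,0,0],[3,0,0,0.45,0,0,0]]]'
```

```text
t: 7.55
eef_pos: [0.441, -0.1585, 0.0285]
ee_rot: [-3.141, -0.0, -1.645]
force: [-1.5, 0.9, 4.7]
width: 0.0373
gripper_force: 15.0
```

```bash
python3 -m creep '[[[8.7,0,0,0,0,0,0],[8.7,0,0,0,0,0,0],[8.7,0,0,0,0,0,0],[8.7,0,0,0,0,0,0],[8.7,0,0,-2,0,0,0],[8.7,0,0,-6,0,0,0],[8.7,0,0,-10,0,0,0],[8.7,0,0,-10,0,0,0]]]'
python3 -c "
from h import *
go(.610,-.1775,.028)"
```

```text
t: 8.55
eef_pos: [0.4431, -0.1585, 0.1311]
ee_rot: [-3.135, 0.0, -1.644]
force: [-0.6, -0.9, 0.1]
width: 0.0871
gripper_force: 0.0
shift [  0.67 -16.72  10.41] turn [-0.006  0.    -0.001] t 8.55 F [-0.6 -0.9  0.1] w 87.1 gf 0.0
```

```bash
python3 -m creep '[[[8.7,0.7,-5,0,0,0,0],[8.7,0.7,-10,0,0,0,0],[8.7,0.7,-14,0,0,0,0],[8.7,0.7,-17,0,0,0,0],[8.7,0.7,-17,0,0,0,0],[8.7,0.7,-17,0,0,0,0],[8.7,0.7,-17,0,0,0,0]]]'
python3 - <<'E'
from h import *
go(.610,-.1775,.028)
cv2.imwrite("pics/d3.png",np.hstack([grab_frame("top")[100:330,180:450],grab_frame("scene")[90:320,210:480]]))
E
```

```text
t: 9.43
eef_pos: [0.6091, -0.1779, 0.1279]
ee_rot: [3.141, 0.0, -1.645]
force: [-0.2, -0.6, -0.6]
width: 0.0871
gripper_force: 0.0
shift [-0.05 -0.1   9.99] turn [ 0.     0.    -0.002] t 9.43 F [-0.2 -0.6 -0.6] w 87.1 gf 0.0
```

View pics/d3.png

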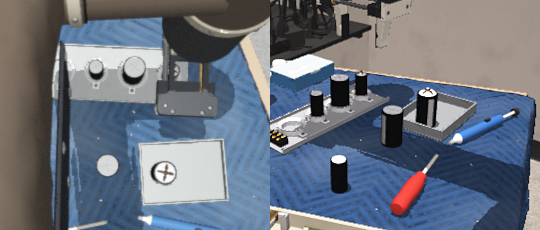

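The failed large can stands in the tray, with its cross at about (345,273). Now descend on the failed small can and grip it.

```bash
python3 -m creep '[[[8.7,0,-0.1,4,0,0,0],[8.7,0,-0.1,7,0,0,0],[8.7,0,-0.1,9,0,0,0],[8.7,0,-0.1,10,0,0,0],[8.7,0,-0.1,10,0,0,0],[2,0,-0.1,10,0,0,0],[2,0,-0.1,10,0,0,0],[2,0,-0.1,10,0,0,0],[2,0,-0.1,10,0,0,0],[2,0,-0.1,10,0,0,0],[2,0,-0.1,10,0,0,0],[2,0,-0.1,10,0,0,0],[2,0,-0.1,10,0,0,0],[2,0,-0.1,10,0,0,0]]]' 15
python3 -m creep '[[[2,0,0,-1,0,0,0],[2,0,0,-3,0,0,0],[2,0,0,-6,0,0,0],[2,0,0,-10,0,0,0],[2,0,0,-11,0,0,0],[2,0,0,-11,0,0,0],[2,0,0,-11,0,0,0]]]'
python3 -c "
from h import *
go(.441,-.229,.140)"
```

```text
t: 11.28
eef_pos: [0.6109, -0.1781, 0.028]
ee_rot: [3.142, 0.0, -1.645]
force: [-0.1, 0.3, -0.1]
width: 0.0254
gripper_force: 15.0
t: 12.15
eef_pos: [0.6102, -0.1779, 0.137]
ee_rot: [3.14, 0.0, -1.645]
force: [-0.3, -0.4, -1.0]
width: 0.0256
gripper_force: 15.0
shift [ 6.35 16.49 -0.28] turn [ 0.002  0.    -0.002] t 12.15 F [-0.3 -0.4 -1. ] w 25.6 gf 14.985276951119886
```

```bash
python3 -m creep '[[[2,2,4,0,0,0,0],[2,3.5,8,0,0,0,0],[2,5,12,0,0,0,0],[2,6.3,15,0,0,0,0],[2,6.3,16.5,0,0,0,0],[2,6.3,16.5,0,0,0,0],[2,6.3,16.5,0,0,0,0],[2,6.3,16.5,4,0,0,0],[2,6.3,16.5,7.5,0,0,0],[2,6.3,16.5,9.5,0,0,0],[2,6.3,16.5,10.5,0,0,0],[2,6.3,16.5,10.8,0,0,0],[2,6.3,16.5,10.9,0,0,0],[2,6.3,16.5,11,0,0,0],[2,6.3,16.5,11,0,0,0]]]'
```

```text
t: 14.02
eef_pos: [0.4421, -0.2287, 0.0286]
ee_rot: [-3.141, -0.0, -1.645]
force: [-0.7, 0.3, -0.2]
width: 0.0255
gripper_force: 15.0
```

Not quite on the floor yet (no upward force). Lower a bit more, release and rise.

```bash
python3 -m creep '[[[2,0,0,0.05,0,0,0],[2,0,0,0.1,0,0,0],[2,0,0,0.1,0,0,0]]]'
```

```text
t: 14.4
eef_pos: [0.442, -0.2288, 0.0278]
ee_rot: [-3.141, -0.0, -1.644]
force: [-1.8, 0.6, 8.3]
width: 0.0256
gripper_force: 15.0
```

```bash
python3 -m creep '[[[8.7,0,0,-0.05,0,0,0],[8.7,0,0,-0.05,0,0,0],[8.7,0,0,-0.05,0,0,0],[8.7,0,0,-0.05,0,0,0],[8.7,0,0,-0.05,0,0,0],[8.7,0,0,-2,0,0,0],[8.7,0,0,-6,0,0,0],[8.7,0,0,-10,0,0,0],[8.7,0,0,-10,0,0,0],[8.7,0,0,-10,0,0,0]]]'
python3 -c "
from h import *
go(.454,-.065,.027)"
```

```text
t: 15.65
eef_pos: [0.4414, -0.2286, 0.1268]
ee_rot: [3.142, 0.0, -1.645]
force: [0.1, -1.1, -0.3]
width: 0.087
gripper_force: 0.0
shift [-16.4   -0.04   9.98] turn [ 0.     0.    -0.002] t 15.65 F [ 0.1 -1.1 -0.3] w 87.0 gf 0.0
```

```bash
python3 -m creep '[[[8.7,-5,0,0,0,0,0],[8.7,-10,0,0,0,0,0],[8.7,-14,0,0,0,0,0],[8.7,-16.4,0,0,0,0,0],[8.7,-16.4,0,0,0,0,0],[8.7,-16.4,0,0,0,0,0],[8.7,-16.4,0,4,0,0,0],[8.7,-16.4,0,7,0,0,0],[8.7,-16.4,0,9,0,0,0],[8.7,-16.4,0,10,0,0,0],[8.7,-16.4,0,10,0,0,0],[3,-16.4,0,10,0,0,0],[3,-16.4,0,10,0,0,0],[3,-16.4,0,10,0,0,0],[3,-16.4,0,10,0,0,0],[3,-16.4,0,10,0,0,0],[3,-16.4,0,10,0,0,0],[3,-16.4,0,10,0,0,0],[3,-16.4,0,10,0,0,0]]]' 20
python3 -m creep '[[[3,0,0,-1,0,0,0],[3,0,0,-3,0,0,0],[3,0,0,-6,0,0,0],[3,0,0,-10,0,0,0],[3,0,0,-11,0,0,0],[3,0,0,-11,0,0,0],[3,0,0,-11,0,0,0]]]'
python3 -c "
from h import *
go(.6235,.0144,.140)"
```

```text
t: 18.02
eef_pos: [0.454, -0.0651, 0.0271]
ee_rot: [-3.141, 0.0, -1.645]
force: [0.1, -0.0, 1.6]
width: 0.0374
gripper_force: 20.0
t: 18.9
eef_pos: [0.4529, -0.0653, 0.136]
ee_rot: [3.14, -0.0, -1.645]
force: [-0.2, -0.4, -1.0]
width: 0.0375
gripper_force: 20.0
shift [ -9.21 -16.42  -0.43] turn [ 0.002 -0.    -0.002] t 18.9 F [-0.2 -0.4 -1. ] w 37.5 gf 19.997124173969496
```

```bash
python3 -m creep '[[[3,-2,-4,0,0,0,0],[3,-4,-8,0,0,0,0],[3,-6.5,-12,0,0,0,0],[3,-8.5,-15,0,0,0,0],[3,-9.2,-16.4,0,0,0,0],[3,-9.2,-16.4,0,0,0,0],[3,-9.2,-16.4,0,0,0,0],[3,-9.2,-16.4,4,0,0,0],[3,-9.2,-16.4,7,0,0,0],[3,-9.2,-16.4,8.4,0,0,0],[3,-9.2,-16.4,8.4,0,0,0],[3,-9.2,-16.4,8.4,0,0,0]]]'
python3 - <<'E'
from h import *
go(.6236,.0142,.030)
a=grab_frame("top")[110:220,170:290];b=grab_frame("scene")[150:260,180:300]
cv2.imwrite("pics/d4.png",cv2.resize(np.hstack([a,b]),None,fx=3.3,fy=3.3,interpolation=cv2.INTER_CUBIC))
print(proj("scene",np.array([.6236,.0142,.0165])))
E
```

```text
t: 20.4
eef_pos: [0.625, 0.0145, 0.0545]
ee_rot: [-3.14, 0.0, -1.645]
force: [0.4, 0.5, -1.2]
width: 0.0375
gripper_force: 20.0
shift [0.05 0.14 2.45] turn [-0.002  0.    -0.002] t 20.4 F [ 0.4  0.5 -1.2] w 37.5 gf 19.99712696269853
[231.96708121 212.90771594]
```

View pics/d4.png

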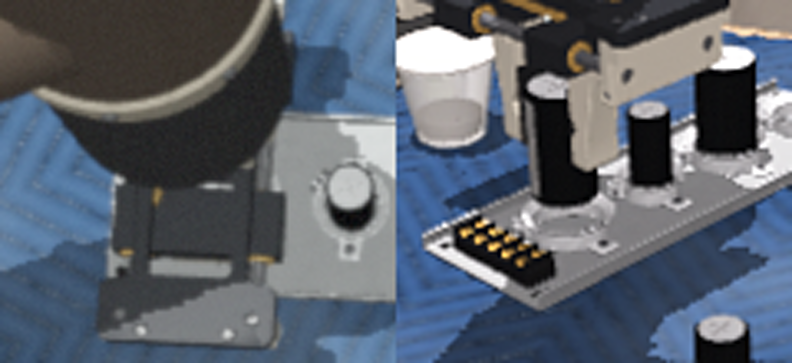

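The can hangs centred over its ring in the scene view: can bottom about (563,203), ring (567,220) in the crop. Lower it gently in two stages.

```bash
python3 -m creep '[[[3,0.05,0.1,0.6,0,0,0],[3,0.05,0.1,1.2,0,0,0],[3,0.05,0.1,1.6,0,0,0],[3,0.05,0.1,1.9,0,0,0],[3,0.05,0.1,2.1,0,0,0],[3,0.05,0.1,2.1,0,0,0]]]'
```

```text
t: 21.25
eef_pos: [0.6231, 0.014, 0.0319]
ee_rot: [3.141, -0.0, -1.645]
force: [0.2, -0.7, -1.7]
width: 0.0375
gripper_force: 20.0
```

```bash
python3 -m creep '[[[3,0,0,0.1,0,0,0],[3,0,0,0.15,0,0,0],[3,0,0,0.2,0,0,0],[3,0,0,0.2,0,0,0]]]'
```

```text
t: 21.75
eef_pos: [0.6232, 0.0141, 0.0302]
ee_rot: [-3.141, 0.0, -1.645]
force: [-0.1, -0.2, 0.0]
width: 0.038
gripper_force: 20.0
```

```bash
python3 -m creep '[[[3,0,0,0.05,0,0,0],[3,0,0,0.1,0,0,0],[3,0,0,0.1,0,0,0]]]'
```

```text
t: 22.12
eef_pos: [0.6233, 0.0141, 0.0302]
ee_rot: [-3.141, -0.0, -1.644]
force: [-3.2, 0.7, 8.3]
width: 0.037
gripper_force: 20.0
```

Seated at the expected height (z = 0.0302, 8 N up). Release and rise; then over to the new small can.

```bash
python3 -m creep '[[[8.7,0,0,-0.05,0,0,0],[8.7,0,0,-0.05,0,0,0],[8.7,0,0,-0.05,0,0,0],[8.7,0,0,-0.05,0,0,0],[8.7,0,0,-0.05,0,0,0],[8.7,0,0,-2,0,0,0],[8.7,0,0,-6,0,0,0],[8.7,0,0,-10,0,0,0],[8.7,0,0,-10,0,0,0],[8.7,0,0,-10,0,0,0]]]'
python3 -c "
from h import *
go(.4367,.1014,.027)"
```

```text
t: 23.38
eef_pos: [0.6229, 0.0141, 0.1289]
ee_rot: [3.142, 0.0, -1.645]
force: [0.4, 0.5, -0.6]
width: 0.0868
gripper_force: 0.0
shift [-7.32 19.21 10.19] turn [ 0.     0.    -0.002] t 23.38 F [ 0.4  0.5 -0.6] w 86.8 gf 0.0
```

```bash
python3 -c "
from h import *
print(px('top',192,330,.025),px('top',205,327,.025),px('top',125,280,.05),px('top',150,350,.05))"
```

```text
[0.3504179  0.09729301] [0.35483998 0.07546303] [0.43634753 0.20282489] [0.32284067 0.16077892]
```

```bash
python3 -m creep '[[[6,-2,5,0,0,0,0],[6,-4,10,0,0,0,0],[6,-6,14,0,0,0,0],[6,-7.3,17,0,0,0,0],[6,-7.3,19.2,0,0,0,0],[6,-7.3,19.2,0,0,0,0],[6,-7.3,19.2,0,0,0,0],[6,-7.3,19.2,2,0,0,0],[6,-7.3,19.2,2,0,0,0]]]'
python3 - <<'E'
from h import *
go(.4367,.1014,.027)
a=grab_frame("top")[140:340,140:440];b=grab_frame("scene")[140:340,160:460]
cv2.imwrite("pics/d5.png",cv2.resize(np.hstack([a,b]),None,fx=1.3,fy=1.3))
E
```

```text
t: 24.5
eef_pos: [0.4367, 0.1002, 0.1077]
ee_rot: [3.139, -0.002, -1.646]
force: [0.2, -0.6, 0.7]
width: 0.0599
gripper_force: 0.0
shift [-0.14 -0.01  8.07] turn [ 0.003 -0.002 -0.003] t 24.5 F [ 0.2 -0.6  0.7] w 59.9 gf 0.0
```

View pics/d5.png

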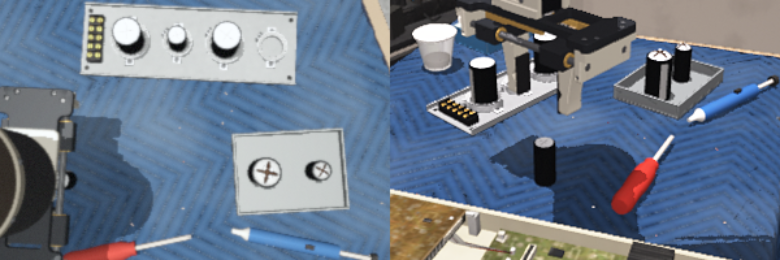

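Both failed cans stand in the tray, the new large can is in its clamp, and the gripper is above the new small can. Descend, grip, lift.

```bash
python3 -m creep '[[[6,-0.1,0,3,0,0,0],[6,-0.1,0,5.5,0,0,0],[6,-0.1,0,7.4,0,0,0],[6,-0.1,0,8.1,0,0,0],[6,-0.1,0,8.1,0,0,0],[6,-0.1,0,8.1,0,0,0],[2,-0.1,0,8.1,0,0,0],[2,-0.1,0,8.1,0,0,0],[2,-0.1,0,8.1,0,0,0],[2,-0.1,0,8.1,0,0,0],[2,-0.1,0,8.1,0,0,0],[2,-0.1,0,8.1,0,0,0],[2,-0.1,0,8.1,0,0,0]]]' 20
python3 -m creep '[[[2,0,0,-1,0,0,0],[2,0,0,-3,0,0,0],[2,0,0,-6,0,0,0],[2,0,0,-10,0,0,0],[2,0,0,-12,0,0,0],[2,0,0,-12,0,0,0],[2,0,0,-12,0,0,0]]]'
python3 -c "
from h import *
go(.610,-.1775,.145)"
```

```text
t: 26.22
eef_pos: [0.4372, 0.1021, 0.0281]
ee_rot: [-3.142, 0.0, -1.645]
force: [-0.4, 0.9, 1.3]
width: 0.0251
gripper_force: 20.0
t: 27.1
eef_pos: [0.4367, 0.1018, 0.1477]
ee_rot: [3.141, -0.0, -1.645]
force: [-0.1, -0.2, -0.6]
width: 0.025
gripper_force: 20.0
shift [ 26.57 -19.35   0.26] turn [ 0.001 -0.    -0.002] t 27.1 F [-0.1 -0.2 -0.6] w 25.0 gf 19.999825702398084
```

```bash
python3 -m creep '[[[2,4,-3,0,0,0,0],[2,8,-6,0,0,0,0],[2,12,-9,0,0,0,0],[2,16,-12,0,0,0,0],[2,20,-15,0,0,0,0],[2,24,-17.5,0,0,0,0],[2,26.6,-19.3,0,0,0,0],[2,26.6,-19.3,0,0,0,0],[2,26.6,-19.3,0,0,0,0],[2,26.6,-19.3,4,0,0,0],[2,26.6,-19.3,7.5,0,0,0],[2,26.6,-19.3,9.2,0,0,0],[2,26.6,-19.3,9.2,0,0,0],[2,26.6,-19.3,9.2,0,0,0],[2,26.6,-19.3,9.2,0,0,0]]]'
python3 - <<'E'
from h import *
go(.610,-.1775,.031)
b=grab_frame("scene")[130:210,240:360]
cv2.imwrite("pics/d6.png",cv2.resize(b,None,fx=5,fy=5,interpolation=cv2.INTER_CUBIC))
E
```

```text
t: 28.98
eef_pos: [0.6109, -0.1775, 0.0576]
ee_rot: [-3.139, 0.0, -1.645]
force: [0.8, 0.0, -0.3]
width: 0.0252
gripper_force: 20.0
shift [0.01 0.1  2.66] turn [-0.002  0.    -0.002] t 28.98 F [ 0.8  0.  -0.3] w 25.2 gf 19.999928076867945
```

View pics/d6.png

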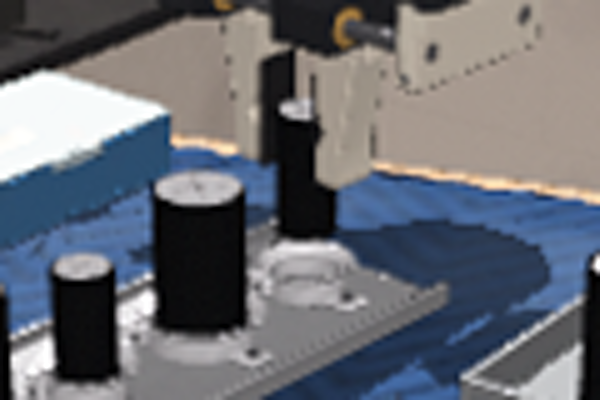

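The small can (column ~308) is above its ring (centre ~(310,262)). Lowering.

```bash
python3 -m creep '[[[2,0,0.05,0.7,0,0,0],[2,0,0.05,1.3,0,0,0],[2,0,0.05,1.8,0,0,0],[2,0,0.05,2.1,0,0,0],[2,0,0.05,2.3,0,0,0],[2,0,0.05,2.4,0,0,0],[2,0,0.05,2.4,0,0,0]]]'
```

```text
t: 29.9
eef_pos: [0.6096, -0.1775, 0.0321]
ee_rot: [-3.142, -0.0, -1.645]
force: [-0.2, 0.6, -0.7]
width: 0.0256
gripper_force: 20.0
```

```bash
python3 -m creep '[[[2,0,0,0.05,0,0,0],[2,0,0,0.1,0,0,0],[2,0,0,0.15,0,0,0],[2,0,0,0.15,0,0,0]]]'
```

```text
t: 30.4
eef_pos: [0.6096, -0.1775, 0.0312]
ee_rot: [-3.141, -0.0, -1.645]
force: [-0.1, 0.3, 4.6]
width: 0.0253
gripper_force: 20.0
```

Seated at the expected height. Release, rise clear and move aside for a final look.

```bash
python3 -m creep '[[[8.7,0,0,-0.05,0,0,0],[8.7,0,0,-0.05,0,0,0],[8.7,0,0,-0.05,0,0,0],[8.7,0,0,-0.05,0,0,0],[8.7,0,0,-0.05,0,0,0],[8.7,0,0,-3,0,0,0],[8.7,0,0,-8,0,0,0],[8.7,0,0,-14,0,0,0],[8.7,-5,3,-15,0,0,0],[8.7,-10,6,-15,0,0,0],[8.7,-15,9,-15,0,0,0],[8.7,-20,12,-15,0,0,0],[8.7,-26,17,-15,0,0,0],[8.7,-28,18,-15,0,0,0],[8.7,-28,18,-15,0,0,0],[8.7,-28,18,-15,0,0,0],[8.7,-28,18,-15,0,0,0],[8.7,-28,18,-15,0,0,0]]]'
python3 - <<'E'
from h import *
a=grab_frame("top")[120:320,180:430];b=grab_frame("scene")[130:330,190:440]
cv2.imwrite("pics/d7.png",cv2.resize(np.hstack([a,b]),None,fx=1.6,fy=1.6,interpolation=cv2.INTER_CUBIC))
cv2.imwrite("pics/d8.png",cv2.resize(grab_frame("scene")[140:250,200:370],None,fx=4,fy=4,interpolation=cv2.INTER_CUBIC))
E
```

```text
t: 32.65
eef_pos: [0.451, 0.1143, 0.1804]
ee_rot: [3.141, -0.0, -1.646]
force: [1.2, 0.0, -0.4]
width: 0.0873
gripper_force: 0.0
```

View pics/d7.png

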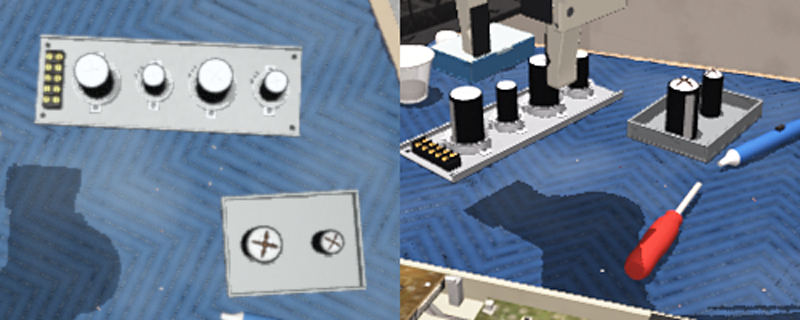

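View pics/d8.png

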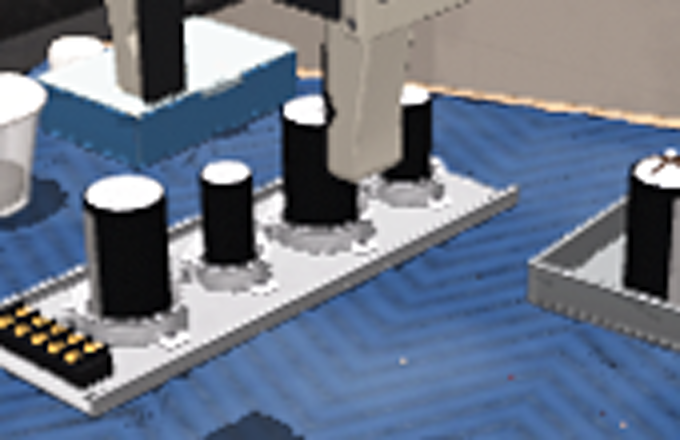

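All four bank cans have flat bright tops and sit in their rings. In crop d8, the new large top is at (125,193) and the new small at (415,95). Both failed cans stand upright in the tray, and the arm touches nothing.

```bash
python3 -c "
from station import *
print(job_done())"
```

```text
the job is handed in; nothing more can be done
None
```

The job is handed in at about 33 s: both failed cans stand upright in the tray, both new cans are seated in the clamps of their own size, and the two good cans were left in place.

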